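# Park the battery parts in their matching dishes

### The job

The battery is being serviced: put each part taken off it into its own parking dish on the bench - the red cover in the red hexagonal dish, the blue cover in the blue one, the black vent cap in the round dish and the yellow plug in the long rectangular dish. Each part must end up the same way up as it is now, flat on the floor of its dish inside the rim, let go and still. Leave the water bottle and the wrench where they are.

Things in the scene. Friction and masses are not known exactly. Their poses are not given: they have to be found in the camera images.
- red_cover_mid (a point): Red hexagonal plastic terminal cover, a solid upright hexagonal prism 44 mm across flats (51 across corners) and 40 mm tall; the top 6 mm is a narrower round step 40 mm in diameter. Loose, about 90 g. This point is its centre, 20 mm above its underside; z up when upright; one pair of flats faces its own +y and -y, the others are 60 degrees round from these.
- blue_cover_mid (a point): Blue hexagonal plastic terminal cover, a solid upright hexagonal prism 44 mm across flats (51 across corners) and 40 mm tall; the top 6 mm is a narrower round step 40 mm in diameter. Loose, about 90 g. This point is its centre, 20 mm above its underside; z up when upright; one pair of flats faces its own +y and -y, the others are 60 degrees round from these.
- vent_cap_mid (a point): Black round vent cap with a small white dot on top, a solid upright cylinder 48 mm in diameter and 40 mm tall; the top 6 mm is a narrower step 42 mm in diameter. Loose, about 80 g. This point is its centre, 20 mm above its underside; z up when upright.
- plug_mid (a point): Yellow rectangular battery plug, a solid block 80 mm long (its own x) by 36 mm wide (its own y) by 40 mm tall, with black grip ribs on top and two copper contacts on one end. Loose, about 150 g. This point is its centre, 20 mm above its underside; z up as it lies at the start.
- red_dish: Hexagonal parking dish with a red rim and a white floor, fixed to the bench, for the red cover. The recess is 68 mm across flats; rim 6 mm thick, its top 12 mm above the bench; floor 4 mm above the bench, so the rim stands 8 mm over the floor. Origin: centre of its underside, on the bench; z up.
- blue_dish: Hexagonal parking dish with a blue rim and a white floor, fixed to the bench, for the blue cover. The recess is 68 mm across flats; rim 6 mm thick, its top 12 mm above the bench; floor 4 mm above the bench, so the rim stands 8 mm over the floor. Origin: centre of its underside, on the bench; z up.
- round_dish: Round parking dish with a black rim and a white floor, fixed to the bench, for the vent cap. The recess is 70 mm in diameter; rim 6 mm thick, its top 12 mm above the bench; floor 4 mm above the bench, so the rim stands 8 mm over the floor. Origin: centre of its underside, on the bench; z up.
- long_dish: Rectangular parking dish with a yellow rim and a white floor, fixed to the bench, for the plug, either way round. The recess is 100 mm (its own x) by 56 mm (its own y); rim 6 mm thick, its top 12 mm above the bench; floor 4 mm above the bench, so the rim stands 8 mm over the floor. Origin: centre of its underside, on the bench; z up.
- water_bottle: Bystander: upright bottle of battery water with a blue cap, 64 mm in diameter, 130 mm tall, loose, at the left edge of the work. Origin: centre of its underside. Leave it alone.
- wrench: Bystander: loose steel wrench, about 160 mm long along its own x, 38 mm wide and 8 mm thick, lying flat at the right edge of the work. Origin: its underside, about mid-length. Leave it alone.
Not all that is in view belongs to the job. Of the things like the part that bears red_cover_mid, leave any that is green; of the rest the smaller one is meant.

How it is judged:
At the end, for the whole second after the job is handed in: Each of the four parts is in its own dish: centre within 15 mm (horizontally) of the dish's centre, resting on the dish floor (centre 20 to 28 mm above the dish's underside), upright within 0.12 rad, and at rest (horizontal distance between red_cover_mid and red_dish below 0.015 m and z of red_cover_mid in the frame of red_dish between 0.02 and 0.028 m and angle between each of red_cover_mid, blue_cover_mid, vent_cap_mid, plug_mid's own z axis and vertical below 0.12 rad and linear speed of each of red_cover, blue_cover, vent_cap, plug below 0.02 m/s and angular speed of each of red_cover, blue_cover, vent_cap, plug below 0.2 rad/s and horizontal distance between blue_cover_mid and blue_dish below 0.015 m and z of blue_cover_mid in the frame of blue_dish between 0.02 and 0.028 m and horizontal distance between vent_cap_mid and round_dish below 0.015 m and z of vent_cap_mid in the frame of round_dish between 0.02 and 0.028 m and horizontal distance between plug_mid and long_dish below 0.015 m and z of plug_mid in the frame of long_dish between 0.02 and 0.028 m); the robot touches nothing.
It fails at once if the water bottle is pushed more than 30 mm or tipped over (distance of water_bottle from where it was at the start of the episode above 0.03 m or angle between water_bottle's own z axis and vertical above 0.5 rad).
It fails at once if the wrench is pushed more than 30 mm (distance of wrench from where it was at the start of the episode above 0.03 m).
It also fails if it takes over 96 s, if anything falls off the work surface, if the arm or the gripper's body presses on something with over 40 N, if the wrist force passes 120 N, or if a joint passes its speed limit or range.

### The arm

A 7-joint arm with a two-finger parallel gripper is mounted at the origin on the work surface. World frame = base frame: x ahead of the robot, y to its left, z up, the work surface at z = 0. Lengths are in m, angles in rad, forces in N, time in s.
With the tool pointing down it reaches from about 0.425 to 0.8 m from the base axis. Payload 8.3 kg.
Tool frame: the origin (TCP) lies midway between the tips of the shut fingers; the grasp point (between the pads) lies 19 mm behind it; z points along the fingers, y is the line along which they close (so a half turn about z gives the same grasp; the last joint's range is limited). The gripper opens to 85 mm and grips with 20 to 120 N. Pads are 22 mm wide; open, the fingers measure 114 mm over their backs; the gripper's body (76 mm by 85 mm) begins 54 mm behind the grasp point. The pads swing forward as they close: fully open they stand 13 mm farther back than shut.
Start: joints at [-1.204, 0.383, 0.016, 1.37, -0.006, 1.388, -0.046], TCP at [0.26, 0.568, 0.231] pointing down, gripper open.
Joint ranges: [-2.95, 2.95], [-0.25, 2.06], [-1.52, 1.56], [0.18, 2.33], [-1.44, 4.58], [0.02, 2.06], [-3.01, 3.01]. Speed limits (rad/s): [2.39, 2.39, 3.01, 3.01, 3.14, 3.14, 3.14].

### API

Orientations are given as [roll, pitch, yaw] about the fixed x, y, z axes, in that order (R = Rz(yaw) Ry(pitch) Rx(roll)).
In Python, from station import ctrl gives the robot as it stands. The module is installed in compiled form; this text tells all that it offers.
- The arm moves only by the tool arm_command, never from a script. Its argument "motion" is text: rows parted by semicolons, each of 6 numbers parted by spaces: the shift along the tool's x, y, z in mm, then the turn, a rotation vector about the tool's x, y, z in degrees. In form: tx ty tz wx wy wz; .... A call has 1 to 12 rows; each row is the pose to reach, as a shift and turn from the pose commanded when the call began, along the tool's axes at that moment; what a row does not reach only later rows make up. A row lasts 1/8 s, in which the tool goes at most 62.5 mm and 10.7 degrees, less where a joint would pass 70% of its speed; a pose out of reach is approached as far as the arm can. A call with a gripper value outside its range is refused whole. "jaw" is the closure in counts, from 0 (fully open) to 255 (shut), set as the call begins (left out, the last holds). The fingers move at their own pace and stop on an object; the grip force is fixed at half the most. Time passes only in rows, so rows that repeat a pose let the fingers close. It gives the time, the measured TCP pose, the force, the opening and the grip force at its end, in the units of the state.
- ctrl.get_state(): the state, without advancing time (a new reading comes with each control period).
- ctrl.capture(name): name is "side" or "top" or "wrist"; returns (picture, depth): 400x640x3 uint8, blue, green, red; 400x640 float32, m along the optical axis (not along the pixel's ray), 0 where there is no reading.
- ctrl.camera_info(name): a dict with "fx", "fy", "cx", "cy" (pixels), "position" and "rotation" of the camera in the world. Camera axes: x right, y down, z forward; pixel columns grow to the right and rows downward; lengths in m; the calibration is good to about 2 mm. The wrist camera is an equidistant fisheye: a pixel r from the principal point sees the ray r / f radians off the axis. A picture is of the moment at which its call begins: read the wrist's pose just before it. camera_info takes no time and is no camera call; for the wrist camera it gives the pose at the moment of the call.
- ctrl.finish_job(): hands the job in; it is judged then, once.
The state is a dict: "time_s": time; "joint_positions": joint angles; "joint_velocities": joint speeds; "effort": joint torques, N m; "eef_pos": TCP position; "tool_rot": TCP orientation; "ft_force": force on the tool from outside, world axes, zero at the start; "moment": the same for the moment, N m; "opening": finger opening in m; "grip_force": force on a finger pad.
Only numpy, scipy, OpenCV 4.12 (cv2) and the standard library are available. Lean on these libraries where they do the work, as an engineer would, in place of code of your own. Each camera call takes 0.05 s, during which the arm holds its last target. There are 200 camera calls.

## Working session

There is one attempt and no reset: what is moved stays moved. The work goes in short steps, Python scripts to look and compute and a tool call to move; the robot and the scene stay as the last step left them, time stands still between calls to the robot, and variables do not carry over. Pictures are saved under pics/ and viewed, at most 14 in all, crops included, and the job is handed in when it is done.

Besides the shell and the picture viewer there is one more tool, called after "Call:" by a JSON object that holds its "fn" and its "kwargs". arm_command: Moves the arm, as the interface text tells. Its arguments: {"type":"object","properties":{"motion":{"type":"string"},"jaw":{"type":"number"}},"required":["motion"]}

```bash
mkdir -p pics; cat > h.py <<'E'
import numpy as np, cv2
from station import ctrl
def snap(n,name):
    im,d=ctrl.capture(n); cv2.imwrite(f'pics/{name}.png',im); np.save(f'pics/{name}.npy',d); return im,d
def cloud(n,d):
    i=ctrl.camera_info(n); v,u=np.mgrid[0:400,0:640]
    p=np.stack([(u-i['cx'])/i['fx']*d,(v-i['cy'])/i['fy']*d,d],-1)
    return p@np.array(i['rotation']).T+np.array(i['position'])
E
python3 - <<'E'
from h import *
s=ctrl.get_state(); print(s)
for n in('top','side'):
    snap(n,n+'0'); print(n,ctrl.camera_info(n))
E
```

```text
{'time_s': 0.0, 'joint_positions': array([-1.20392169,  0.38424198,  0.0163898 ,  1.37117801, -0.00629758,
        1.38821256, -0.04649107]), 'joint_velocities': array([-0.00171051, -0.00168117,  0.00045376,  0.00043381, -0.00056717,
       -0.00068861, -0.00086563]), 'effort': array([-6.39049722e-04, -6.27599359e+01,  8.44142251e-01, -3.71836102e+01,
        1.66164647e-02,  1.41121712e-02, -4.11428289e-06]), 'eef_pos': array([0.26017801, 0.56770224, 0.23026582]), 'tool_rot': array([-3.13960292e+00,  4.54994949e-05,  2.71187636e+00]), 'ft_force': array([-0.11984656, -0.78704489,  0.3543694 ]), 'moment': array([ 0.02065209, -0.02450465,  0.00043363]), 'grip_force': 0.0, 'opening': 0.08537686625946504}
top {'fx': 479.9460918851372, 'fy': 479.9460918851372, 'cx': 310.62859811083587, 'cy': 195.33639990414747, 'position': array([ 0.38338301, -0.02727973,  1.50874896]), 'rotation': array([-3.06041088,  0.01463159, -1.5577651 ])}
side {'fx': 383.4490598151895, 'fy': 383.4490598151895, 'cx': 322.75839807073277, 'cy': 199.56906755355988, 'position': array([ 0.04257107, -0.53234581,  0.76862451]), 'rotation': array([-2.36953401, -0.00841102, -0.70038093])}
```

View pics/top0.png

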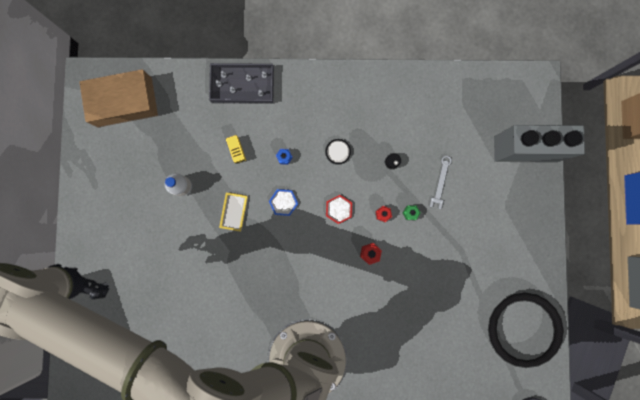

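View pics/side0.png

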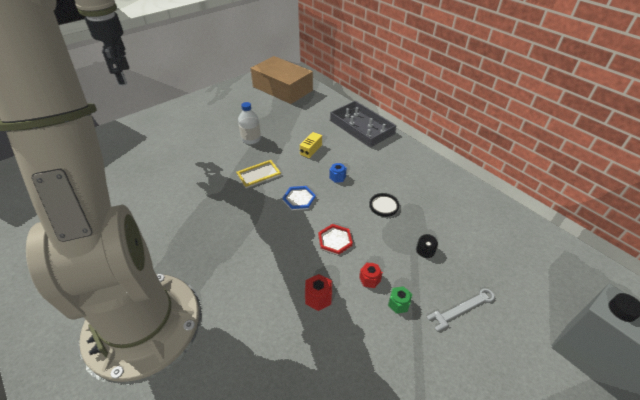

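Top view: three hexagonal candidates are red (384,213), larger dark red (371,253) and green (412,213). The smaller of the non-green ones is (384,213), which I'll confirm in a crop. The others are blue cover (284,156), plug (235,149), cap (393,160), dishes at (339,208), (284,201), (338,151) and (234,212), bottle (177,185) and wrench (441,182). The side view agrees.

```bash
sed -i "s/p@np.array(i\['rotation'\]).T/p@Rot.from_euler('xyz',i['rotation']).as_matrix().T/; 1a from scipy.spatial.transform import Rotation as Rot" h.py
python3 - <<'E'
from h import *
im=cv2.imread('pics/top0.png');d=np.load('pics/top0.npy');P=cloud('top',d)
print('table',P[300,150],P[120,400])
hsv=cv2.cvtColor(im,cv2.COLOR_BGR2HSV)
W={'redc':(384,213),'bigred':(371,253),'green':(412,213),'blue':(284,156),'plug':(235,149),'cap':(393,160),'rd':(339,208),'bd':(284,201),'od':(338,151),'ld':(234,212),'bottle':(177,185)}
for k,(u,v) in W.items():
    r=14 if k in('redc','green','bigred') else 22
    if k=='bottle': r=15
    sl=(slice(v-r,v+r+1),slice(u-r,u+r+1)); p=P[sl].reshape(-1,3); h=hsv[sl].reshape(-1,3)
    if k[-1]=='d' and len(k)==2: m=(h[:,1]<50)&(h[:,2]>150)   # white floor
    else: m=p[:,2]>.028
    q=p[m]; 
    rect=cv2.minAreaRect((q[:,:2]*1000).astype(np.float32))
    print(k,m.sum(),'mean',q.mean(0).round(4),'zmax',np.percentile(q[:,2],[50,95]).round(3),'rect',np.round(rect[0],1),np.round(rect[1],1),round(rect[2],1))
c=cv2.resize(im[190:280,340:440],None,fx=6,fy=6,interpolation=cv2.INTER_CUBIC);cv2.imwrite('pics/c1.png',c)
E
```

```text
table [ 0.17237036  0.49375932 -0.00392856] [ 7.49935185e-01 -2.85167202e-01  4.27050911e-04]
redc 185 mean [ 0.4485 -0.225   0.0613] zmax [0.038 0.044] rect [ 410.5 -143.5] [ 46.9 234. ] 24.5
bigred 330 mean [ 0.3288 -0.1851  0.0757] zmax [0.05  0.058] rect [ 361.  -129.9] [200.9  61.4] 60.7
green 177 mean [ 0.4527 -0.3091  0.0623] zmax [0.038 0.043] rect [ 431.5 -180.6] [ 43.6 318.3] 9.6
blue 182 mean [0.6146 0.0774 0.1024] zmax [0.038 0.047] rect [517.9  26.9] [288.8  43.1] 27.5
plug 314 mean [0.6404 0.2278 0.0674] zmax [0.039 0.045] rect [522.1 128.3] [412.6  58.5] 40.2
cap 190 mean [ 0.6025 -0.245   0.1156] zmax [0.039 0.851] rect [ 506.5 -151.4] [ 46.  349.7] 45.4
rd 376 mean [ 0.4639 -0.0922  0.0109] zmax [0.003 0.008] rect [447.6 -66.4] [ 67.8 134.2] 31.9
bd 327 mean [0.4862 0.0808 0.0216] zmax [0.003 0.009] rect [457.5  32.4] [178.9  65.1] 58.8
od 327 mean [ 0.6471 -0.0883  0.0039] zmax [0.004 0.009] rect [647.4 -87.1] [64.9 60.3] 0.7
ld 455 mean [0.4512 0.2371 0.0034] zmax [0.003 0.009] rect [451.5 236.6] [47.  97.1] 79.7
bottle 448 mean [0.5248 0.3895 0.1062] zmax [0.091 0.132] rect [475.8 199.5] [485.7  63.3] 75.3
```

View pics/c1.png

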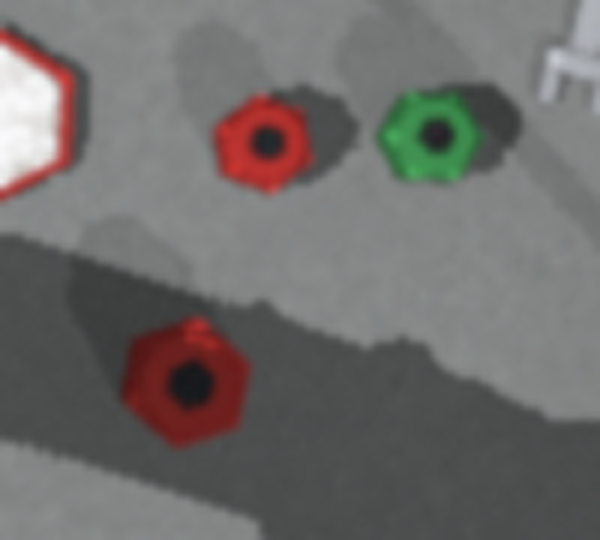

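The crop shows three hexagons: red (267,142), green (433,135), and a larger dark red one (187,383). The red one is meant, since it isn't green and it's the smaller of the other two. Next I'll refine positions, filtering out dropped depth, and get orientations.

```bash
cat >> h.py <<'E'
def hexyaw(q):  # direction (deg, mod 60) of the flats' normals: least width summed over 3 axes
    h=cv2.convexHull(q.astype(np.float32))[:,0]; best=[]
    for a in range(60):
        n=[np.array([np.cos(t),np.sin(t)]) for t in np.radians([a,a+60,a+120])]
        best.append(sum(np.ptp(h@k) for k in n))
    a=int(np.argmin(best)); 
    c=np.zeros(2); N=[];B=[]
    for t in np.radians([a,a+60,a+120]):
        k=np.array([np.cos(t),np.sin(t)]); s=h@k; N.append(k);B.append((s.min()+s.max())/2)
    return a,min(best)/3,np.linalg.lstsq(np.array(N),np.array(B),rcond=None)[0]
def go(x,y,z,yaw):
    """shift/turn in tool axes from the present pose to TCP x,y,z (m), yaw (deg, mod 180) tool down"""
    s=ctrl.get_state(); R=Rot.from_euler('xyz',s['tool_rot']); p=np.array(s['eef_pos'])
    c=[]
    for k in (-360,-180,0,180,360):
        w=(R.inv()*Rot.from_euler('xyz',[np.pi,0,np.radians(yaw+k)])).as_rotvec(degrees=True); c.append(w)
    c=sorted(c,key=np.linalg.norm); t=R.inv().apply(np.array([x,y,z])-p)*1000
    print('shift',t.round(1),'turn',c[0].round(1),'or',c[-1].round(1),'j7',s['joint_positions'][6].round(2),'yaw now',np.degrees(s['tool_rot'][2]).round(1))
E
python3 - <<'E'
from h import *
im=cv2.imread('pics/top0.png');d=np.load('pics/top0.npy');P=cloud('top',d)
hsv=cv2.cvtColor(im,cv2.COLOR_BGR2HSV)
W={'redc':(384,213),'blue':(284,156),'plug':(235,149),'cap':(393,160),'rd':(339,208),'bd':(284,201),'od':(338,151),'ld':(234,212)}
for k,(u,v) in W.items():
    r=14 if k=='redc' else 22
    sl=(slice(v-r,v+r+1),slice(u-r,u+r+1)); p=P[sl].reshape(-1,3); h=hsv[sl].reshape(-1,3); ok=(p[:,2]<.06)
    if k in('rd','bd','od','ld'): m=ok&(h[:,1]<50)&(h[:,2]>150)
    else: m=ok&(p[:,2]>.025)
    q=p[m]; rect=cv2.minAreaRect((q[:,:2]*1000).astype(np.float32))
    a=hexyaw(q[:,:2]*1000)
    print(k,m.sum(),'mean',q.mean(0).round(4),'rect',np.round(rect[0],1),np.round(rect[1],1),round(rect[2],1),'hex',a[0],a[1].round(1),a[2].round(1))
go(.64,.228,.15,0)
E
```

```text
redc 183 mean [ 0.4496 -0.2281  0.0374] rect [ 449.8 -228.7] [47.4 43.4] 8.7 hex 39 43.8 [ 449.7 -228.8]
blue 178 mean [0.6247 0.0821 0.0375] rect [625.6  81.8] [47.3 43.2] 89.5 hex 57 43.8 [625.6  82.7]
plug 310 mean [0.6453 0.2327 0.0392] rect [646.6 233.7] [81.8 36.3] 20.1 hex 50 68.6 [646.1 233.7]
cap 188 mean [ 0.6143 -0.2567  0.0377] rect [ 614.7 -257.9] [46.  45.9] 45.2 hex 12 46.1 [ 615.  -257.7]
rd 374 mean [ 0.4644 -0.0926  0.0029] rect [463.9 -92.1] [64.6 69.5] 83.3 hex 27 65.2 [464.5 -92.3]
bd 323 mean [0.4875 0.0821 0.0032] rect [486.8  83. ] [69.5 57.2] 89.3 hex 56 63.0 [485.9  82.2]
od 327 mean [ 0.6471 -0.0883  0.0039] rect [647.4 -87.1] [64.9 60.3] 0.7 hex 29 63.4 [647.5 -87.7]
ld 455 mean [0.4512 0.2371 0.0034] rect [451.5 236.6] [47.  97.1] 79.7 hex 20 83.3 [451.3 237. ]
shift [-486.8 -150.5   80.6] turn [ -0.1  -0.  -24.6] or [-0.000e+00  1.000e-01  1.554e+02] j7 -0.05 yaw now 155.4
```

```bash
python3 - <<'E'
from h import *
go(.6462,.2335,.14,20)
E
```

```text
shift [-490.2 -142.9   90.6] turn [ -0.1  -0.  -44.6] or [-1.000e-01  1.000e-01  1.354e+02] j7 -0.05 yaw now 155.4
```

Call:
{"fn": "arm_command", "kwargs": {"motion": "-490 -143 0 0 0 -44.6; -490 -143 0 0 0 -44.6; -490 -143 0 0 0 -44.6; -490 -143 0 0 0 -44.6; -490 -143 0 0 0 -44.6; -490 -143 0 0 0 -44.6; -490 -143 0 0 0 -44.6; -490 -143 90 0 0 -44.6; -490 -143 90 0 0 -44.6; -490 -143 90 0 0 -44.6; -490 -143 90 0 0 -44.6; -490 -143 90 0 0 -44.6", "jaw": 0}}

```text
time_s: 1.6
eef_pos: [0.6461, 0.2361, 0.1429]
tool_rot: [3.14, 0.002, -2.791]
ft_force: [-0.5, 0.5, 0.6]
opening: 0.0852
grip_force: 0.0
```

```bash
python3 - <<'E'
from h import *
print(ctrl.get_state()['eef_pos'])
go(.6462,.2335,.009,20)
im,d=snap('wrist','w1'); print(ctrl.camera_info('wrist'))
E
```

```text
[0.64611686 0.23607059 0.14291806]
shift [  1.1  -2.6 133.9] turn [0.1 0.1 0.1] or [-2.000e-01  1.000e-01 -1.799e+02] j7 1.57 yaw now -159.9
{'fx': 309.70691628693146, 'fy': 309.70691628693146, 'cx': 315.4434448374325, 'cy': 199.4835042851916, 'position': array([0.56738819, 0.20708351, 0.28578866]), 'rotation': array([ 2.81074096e+00, -9.73691742e-04,  1.92107335e+00])}
```

View pics/w1.png

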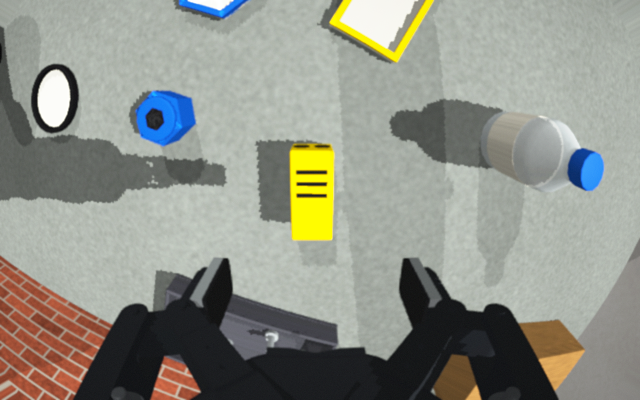

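The wrist view has the plug (312,192) squared to the tool and centred between the fingers (215 and 415), so I'll descend and grip.

Call:
{"fn": "arm_command", "kwargs": {"motion": "0 -1 60 0 0 0; 0 -1 120 0 0 0; 0 -1 134 0 0 0; 0 -1 134 0 0 0; 0 -1 134 0 0 0"}}

```text
time_s: 2.28
eef_pos: [0.6487, 0.2341, 0.0109]
tool_rot: [3.141, 0.005, -2.793]
ft_force: [0.5, 1.2, -0.1]
opening: 0.085
grip_force: 0.0
```

Call:
{"fn": "arm_command", "kwargs": {"motion": "0 0 0 0 0 0; 0 0 0 0 0 0; 0 0 0 0 0 0; 0 0 0 0 0 0; 0 0 0 0 0 0; 0 0 0 0 0 0; 0 0 0 0 0 0", "jaw": 255}}

```text
time_s: 3.15
eef_pos: [0.6471, 0.2332, 0.0081]
tool_rot: [3.142, 0.001, -2.793]
ft_force: [-0.5, -0.2, 5.4]
opening: 0.035
grip_force: 61.1
```

```bash
python3 - <<'E'
from h import *
s=ctrl.get_state();print(s['eef_pos'],s['ft_force'],s['opening'],s['grip_force'])
go(.4512,.2370,.10,-10.3)
E
```

```text
[0.64709141 0.23322567 0.00813211] [-0.52756322 -0.22400571  5.41809119] 0.035000594465465475 61.106557846069336
shift [182.7  70.5 -92.1] turn [ 0.   0.1 30.3] or [-1.000e-01  0.000e+00 -1.497e+02] j7 1.58 yaw now -160.0
```

Call:
{"fn": "arm_command", "kwargs": {"motion": "0 0 -60 0 0 0; 60 23 -92 0 0 10; 120 46 -92 0 0 20; 183 70 -92 0 0 30.3; 183 70 -92 0 0 30.3; 183 70 -92 0 0 30.3; 183 70 -92 0 0 30.3; 183 70 -92 0 0 30.3"}}

```text
time_s: 4.15
eef_pos: [0.4521, 0.236, 0.0992]
tool_rot: [-3.141, 0.001, 2.96]
ft_force: [0.6, -0.9, -1.7]
opening: 0.0351
grip_force: 60.5
```

```bash
python3 - <<'E'
from h import *
s=ctrl.get_state();print(s['eef_pos'],s['ft_force'],s['opening'])
go(.4512,.2370,.013,-10.3)
im,d=snap('wrist','w2')
E
```

```text
[0.45210425 0.2359648  0.09917854] [ 0.55510113 -0.91581962 -1.66143593] 0.035061421989307034
shift [ 1.1  0.9 86.2] turn [-0.   0.  -0.1] or [  0.    0.  179.9] j7 0.89 yaw now 169.6
```

View pics/w2.png

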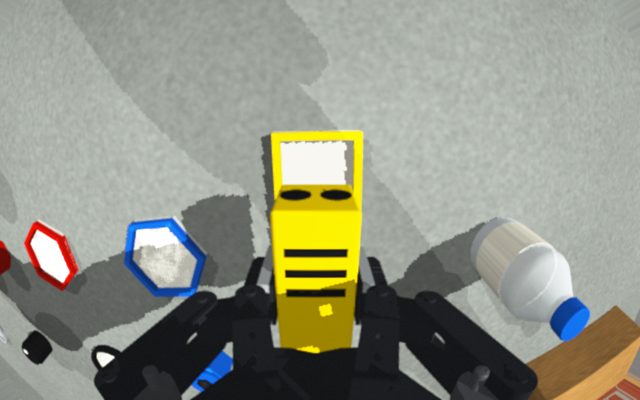

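The plug is held straight over the long dish (317,160) and lined up with it. Lowering.

Call:
{"fn": "arm_command", "kwargs": {"motion": "1 1 60 0 0 0; 1 1 80 0 0 0; 1 1 86 0 0 0; 1 1 86 0 0 0; 1 1 86 0 0 0"}}

```text
time_s: 4.82
eef_pos: [0.4503, 0.2371, 0.0139]
tool_rot: [-3.141, -0.0, 2.961]
ft_force: [-4.3, -2.3, 7.7]
opening: 0.0353
grip_force: 61.9
```

Call:
{"fn": "arm_command", "kwargs": {"motion": "0 0 0 0 0 0; 0 0 0 0 0 0; 0 0 0 0 0 0; 0 0 0 0 0 0; 0 0 0 0 0 0; 0 0 -60 0 0 0; 0 0 -120 0 0 0; 0 0 -120 0 0 0; 0 0 -120 0 0 0", "jaw": 0}}

```text
time_s: 5.95
eef_pos: [0.4496, 0.2375, 0.1331]
tool_rot: [3.141, -0.0, 2.962]
ft_force: [-0.1, 0.1, -0.3]
opening: 0.0855
grip_force: 0.0
```

```bash
python3 - <<'E'
from h import *
s=ctrl.get_state();print(s['eef_pos'])
for y in (-3,57): go(.6252,.0824,.13,y)
im,d=snap('top','t1');P=cloud('top',d);p=P[190:236,212:258].reshape(-1,3);p=p[(p[:,2]>.03)&(p[:,2]<.06)]
print(len(p),p.mean(0),cv2.minAreaRect((p[:,:2]*1000).astype(np.float32)))
E
```

```text
[0.44963907 0.2374733  0.13311277]
shift [-200.5 -121.1    3.1] turn [ 0.  -0.  -7.3] or [ -0.   -0.  172.7] j7 0.88 yaw now 169.7
shift [-200.5 -121.1    3.1] turn [  0.   -0.  -67.3] or [ -0.   -0.  112.7] j7 0.88 yaw now 169.7
123 [0.45513628 0.23060143 0.04435764] ((449.9173278808594, 235.89633178710938), (34.82402420043945, 80.30335235595703), 83.28336334228516)
```

The plug is in the long dish: height is right and it's about 1 mm off centre. On to the blue cover, whose flat normals are at about -2° mod 60, so tool yaw 148.

Call:
{"fn": "arm_command", "kwargs": {"motion": "-200 -121 3 0 0 21.7; -200 -121 3 0 0 21.7; -200 -121 3 0 0 21.7; -200 -121 3 0 0 21.7; -200 -121 3 0 0 21.7; -200 -121 3 0 0 21.7; -200 -121 3 0 0 21.7"}}

```text
time_s: 6.88
eef_pos: [0.6239, 0.0843, 0.1295]
tool_rot: [-3.141, -0.002, 2.585]
ft_force: [-0.6, -0.0, -0.2]
opening: 0.0853
grip_force: 0.0
```

```bash
python3 - <<'E'
from h import *
print(ctrl.get_state()['eef_pos'])
go(.6252,.0824,.009,148)
snap('wrist','w3')
E
```

```text
[0.62386455 0.08427337 0.12948165]
shift [ -2.3  -0.8 120.5] turn [-0.  -0.1  0.1] or [   0.2   -0.  -179.9] j7 0.95 yaw now 148.1
```

View pics/w3.png

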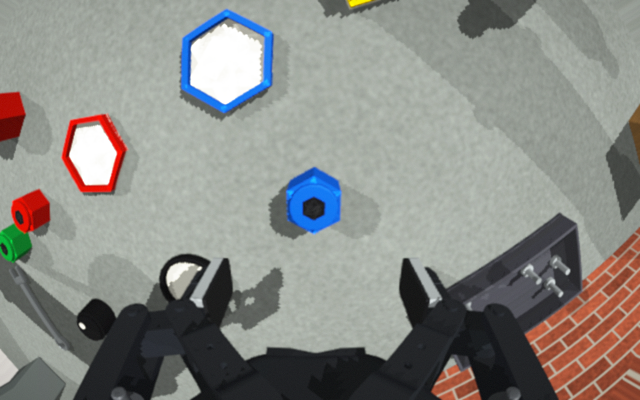

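The blue cover (314,205) is centred, with flats facing the fingers at 215 and 415.

Call:
{"fn": "arm_command", "kwargs": {"motion": "-2 -1 60 0 0 0; -2 -1 110 0 0 0; -2 -1 120 0 0 0; -2 -1 120 0 0 0; -2 -1 120 0 0 0"}}

```text
time_s: 7.55
eef_pos: [0.6279, 0.0811, 0.013]
tool_rot: [3.139, 0.003, 2.583]
ft_force: [-1.1, 0.3, 0.3]
opening: 0.0855
grip_force: 0.0
```

Call:
{"fn": "arm_command", "kwargs": {"motion": "0 0 0 0 0 0; 0 0 0 0 0 0; 0 0 0 0 0 0; 0 0 0 0 0 0; 0 0 0 0 0 0; 0 0 0 0 0 0; 0 0 0 0 0 0", "jaw": 255}}

```text
time_s: 8.43
eef_pos: [0.6268, 0.0808, 0.0113]
tool_rot: [3.14, 0.001, 2.583]
ft_force: [-0.8, -0.0, 6.7]
opening: 0.043
grip_force: 62.5
```

```bash
python3 - <<'E'
from h import *
print(ctrl.get_state()['eef_pos'])
go(.4865,.0824,.09,147)
E
```

```text
[0.6268396  0.08078761 0.01131988]
shift [119.8 -73.  -78.9] turn [0.1 0.1 1. ] or [-1.00e-01  1.00e-01 -1.79e+02] j7 0.99 yaw now 148.0
```

Call:
{"fn": "arm_command", "kwargs": {"motion": "0 0 -60 0 0 0; 50 -30 -79 0 0 0; 100 -60 -79 0 0 0; 120 -73 -79 0 0 0; 120 -73 -79 0 0 0; 120 -73 -79 0 0 0; 120 -73 -79 0 0 0"}}

```text
time_s: 9.3
eef_pos: [0.4866, 0.0823, 0.0893]
tool_rot: [-3.142, 0.001, 2.582]
ft_force: [0.0, -0.3, -1.6]
opening: 0.0426
grip_force: 61.6
```

```bash
python3 - <<'E'
from h import *
s=ctrl.get_state();print(s['eef_pos'],s['opening'])
go(.4865,.0820,.016,148)
E
```

```text
[0.48660356 0.08234808 0.08927534] 0.04257637653661626
shift [-0.1 -0.3 73.3] turn [-0.  0. -0.] or [  0.   0. 180.] j7 0.86 yaw now 148.0
```

Call:
{"fn": "arm_command", "kwargs": {"motion": "0 0 50 0 0 0; 0 0 68 0 0 0; 0 0 73 0 0 0; 0 0 73 0 0 0; 0 0 73 0 0 0"}}

```text
time_s: 9.93
eef_pos: [0.4866, 0.0825, 0.0169]
tool_rot: [3.141, 0.001, 2.583]
ft_force: [-0.1, -0.3, -1.5]
opening: 0.0428
grip_force: 61.6
```

Call:
{"fn": "arm_command", "kwargs": {"motion": "0 0 0 0 0 0; 0 0 0 0 0 0; 0 0 0 0 0 0; 0 0 0 0 0 0; 0 0 0 0 0 0; 0 0 -60 0 0 0; 0 0 -120 0 0 0; 0 0 -120 0 0 0; 0 0 -120 0 0 0", "jaw": 0}}

```text
time_s: 11.05
eef_pos: [0.4854, 0.0825, 0.1361]
tool_rot: [3.141, -0.0, 2.583]
ft_force: [-1.2, 0.4, -0.8]
opening: 0.0855
grip_force: 0.0
```

```bash
python3 - <<'E'
from h import *
s=ctrl.get_state();print(s['eef_pos'])
go(.4497,-.2288,.14,129)
E
```

```text
[0.4853973  0.08253544 0.13609229]
shift [-134.8 -282.9   -4. ] turn [ 0. -0. 19.] or [   0.    0. -161.] j7 0.84 yaw now 148.0
```

Call:
{"fn": "arm_command", "kwargs": {"motion": "-135 -283 -4 0 0 19; -135 -283 -4 0 0 19; -135 -283 -4 0 0 19; -135 -283 -4 0 0 19; -135 -283 -4 0 0 19; -135 -283 -4 0 0 19; -135 -283 -4 0 0 19; -135 -283 -4 0 0 19; -135 -283 -4 0 0 19"}}

```text
time_s: 12.18
eef_pos: [0.4504, -0.2277, 0.14]
tool_rot: [-3.141, -0.001, 2.254]
ft_force: [-0.2, -0.6, 0.3]
opening: 0.0855
grip_force: 0.0
```

```bash
python3 - <<'E'
from h import *
print(ctrl.get_state()['eef_pos'])
go(.4497,-.2288,.010,129)
snap('wrist','w4')
E
```

```text
[ 0.45036738 -0.22766943  0.13995844]
shift [ -0.6  -1.2 130. ] turn [-0.  -0.   0.1] or [ 1.000e-01 -0.000e+00 -1.799e+02] j7 1.22 yaw now 129.1
```

View pics/w4.png

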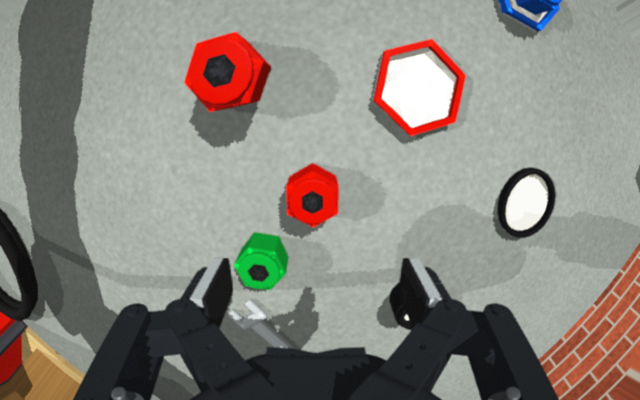

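The smaller red cover (312,195) is centred and squared. Green (262,262) clears the left finger by about 30 mm, and the large red one (228,72) is well away.

Call:
{"fn": "arm_command", "kwargs": {"motion": "0 -1 60 0 0 0; 0 -1 115 0 0 0; 0 -1 130 0 0 0; 0 -1 130 0 0 0; 0 -1 130 0 0 0"}}

```text
time_s: 12.85
eef_pos: [0.4509, -0.2304, 0.0123]
tool_rot: [3.14, 0.003, 2.251]
ft_force: [0.6, -0.5, 0.3]
opening: 0.0854
grip_force: 0.0
```

Call:
{"fn": "arm_command", "kwargs": {"motion": "0 0 0 0 0 0; 0 0 0 0 0 0; 0 0 0 0 0 0; 0 0 0 0 0 0; 0 0 0 0 0 0; 0 0 0 0 0 0; 0 0 0 0 0 0", "jaw": 255}}

```text
time_s: 13.72
eef_pos: [0.45, -0.2299, 0.0113]
tool_rot: [3.14, 0.001, 2.251]
ft_force: [-1.0, 1.2, 7.6]
opening: 0.0428
grip_force: 61.6
```

```bash
python3 - <<'E'
from h import *
print(ctrl.get_state()['eef_pos'])
go(.4642,-.0923,.09,117)
E
```

```text
[ 0.44998405 -0.22994647  0.01131445]
shift [ 98.   97.7 -78.7] turn [ 0.1  0.1 12. ] or [-1.00e-01  1.00e-01 -1.68e+02] j7 1.34 yaw now 129.0
```

Call:
{"fn": "arm_command", "kwargs": {"motion": "0 0 -60 0 0 0; 40 40 -79 0 0 6; 80 80 -79 0 0 12; 98 98 -79 0 0 12; 98 98 -79 0 0 12; 98 98 -79 0 0 12; 98 98 -79 0 0 12; 98 98 -79 0 0 12"}}

```text
time_s: 14.72
eef_pos: [0.4636, -0.0929, 0.0892]
tool_rot: [-3.141, 0.0, 2.04]
ft_force: [-0.4, 0.8, -1.2]
opening: 0.043
grip_force: 61.7
```

```bash
python3 - <<'E'
from h import *
s=ctrl.get_state();print(s['eef_pos'],s['opening'])
go(.4642,-.0923,.016,117)
E
```

```text
[ 0.46363101 -0.09290176  0.08924663] 0.043034619648372206
shift [ 0.3  0.8 73.2] turn [-0.   0.  -0.1] or [  0.    0.  179.9] j7 0.73 yaw now 116.9
```

Call:
{"fn": "arm_command", "kwargs": {"motion": "0 1 50 0 0 0; 0 1 68 0 0 0; 0 1 73 0 0 0; 0 1 73 0 0 0; 0 1 73 0 0 0"}}

```text
time_s: 15.35
eef_pos: [0.4654, -0.0917, 0.017]
tool_rot: [3.14, 0.001, 2.041]
ft_force: [-0.1, 0.4, -0.7]
opening: 0.043
grip_force: 61.7
```

Call:
{"fn": "arm_command", "kwargs": {"motion": "0 0 0 0 0 0; 0 0 0 0 0 0; 0 0 0 0 0 0; 0 0 0 0 0 0; 0 0 0 0 0 0; 0 0 -60 0 0 0; 0 0 -120 0 0 0; 0 0 -120 0 0 0; 0 0 -120 0 0 0", "jaw": 0}}

```text
time_s: 16.48
eef_pos: [0.4646, -0.0912, 0.1361]
tool_rot: [3.141, -0.0, 2.042]
ft_force: [0.2, 1.1, -0.8]
opening: 0.0859
grip_force: 0.0
```

```bash
python3 - <<'E'
from h import *
s=ctrl.get_state();print(s['eef_pos'])
go(.6148,-.2575,.14,117)
E
```

```text
[ 0.46455812 -0.09116369  0.13610617]
shift [-216.4   58.4   -4. ] turn [ 0. -0. -0.] or [ -0.  -0. 180.] j7 0.69 yaw now 117.0
```

Call:
{"fn": "arm_command", "kwargs": {"motion": "-216 58 -4 0 0 0; -216 58 -4 0 0 0; -216 58 -4 0 0 0; -216 58 -4 0 0 0; -216 58 -4 0 0 0; -216 58 -4 0 0 0; -216 58 -4 0 0 0"}}

```text
time_s: 17.35
eef_pos: [0.6139, -0.2562, 0.1398]
tool_rot: [-3.141, -0.001, 2.043]
ft_force: [-0.1, -0.6, -0.6]
opening: 0.0855
grip_force: 0.0
```

```bash
python3 - <<'E'
from h import *
go(.6148,-.2575,.010,117)
snap('wrist','w5')
E
```

```text
shift [ -1.7   0.2 129.8] turn [-0.  -0.1  0. ] or [ 1.0e-01 -0.0e+00 -1.8e+02] j7 1.07 yaw now 117.0
```

View pics/w5.png

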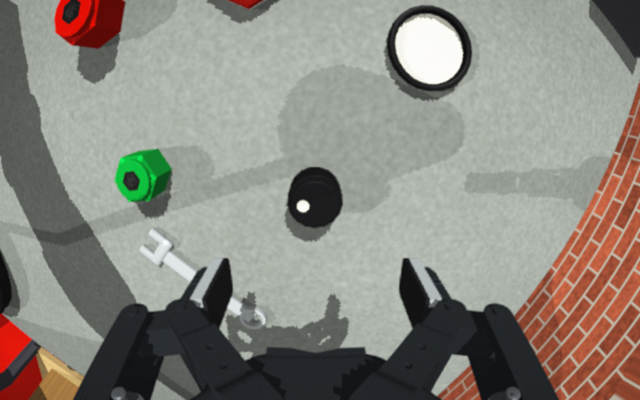

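The cap (315,197) is centred between the fingers. The wrench is more than 140 mm away by the top view.

Call:
{"fn": "arm_command", "kwargs": {"motion": "-1 0 60 0 0 0; -1 0 115 0 0 0; -1 0 130 0 0 0; -1 0 130 0 0 0; -1 0 130 0 0 0"}}

```text
time_s: 18.02
eef_pos: [0.6165, -0.2593, 0.0132]
tool_rot: [3.139, 0.003, 2.042]
ft_force: [0.8, -0.3, -0.1]
opening: 0.0854
grip_force: 0.0
```

Call:
{"fn": "arm_command", "kwargs": {"motion": "0 0 0 0 0 0; 0 0 0 0 0 0; 0 0 0 0 0 0; 0 0 0 0 0 0; 0 0 0 0 0 0; 0 0 0 0 0 0; 0 0 0 0 0 0", "jaw": 255}}

```text
time_s: 18.9
eef_pos: [0.6157, -0.2589, 0.0118]
tool_rot: [3.14, 0.002, 2.042]
ft_force: [-0.8, 0.5, 6.4]
opening: 0.0461
grip_force: 61.6
```

```bash
python3 - <<'E'
from h import *
print(ctrl.get_state()['eef_pos'])
go(.6472,-.0878,.09,117)
E
```

```text
[ 0.61573182 -0.25887216  0.01180364]
shift [138.1 105.8 -78.2] turn [ 0.1  0.1 -0. ] or [ 1.0e-01 -1.0e-01  1.8e+02] j7 1.12 yaw now 117.0
```

Call:
{"fn": "arm_command", "kwargs": {"motion": "0 0 -60 0 0 0; 40 32 -78 0 0 0; 80 64 -78 0 0 0; 120 92 -78 0 0 0; 138 106 -78 0 0 0; 138 106 -78 0 0 0; 138 106 -78 0 0 0; 138 106 -78 0 0 0"}}

```text
time_s: 19.9
eef_pos: [0.6462, -0.0901, 0.0884]
tool_rot: [-3.141, 0.001, 2.038]
ft_force: [-0.4, -0.4, -0.8]
opening: 0.0459
grip_force: 61.9
```

```bash
python3 - <<'E'
from h import *
s=ctrl.get_state();print(s['eef_pos'],s['opening'])
go(.6472,-.0878,.0165,117)
E
```

```text
[ 0.6462052  -0.09006221  0.08841523] 0.045903434335433514
shift [ 1.6  2.  71.9] turn [-0.   0.1 -0.2] or [1.000e-01 1.000e-01 1.798e+02] j7 0.82 yaw now 116.8
```

Call:
{"fn": "arm_command", "kwargs": {"motion": "1 2 50 0 0 0; 1 2 67 0 0 0; 1 2 72 0 0 0; 1 2 72 0 0 0; 1 2 72 0 0 0"}}

```text
time_s: 20.52
eef_pos: [0.649, -0.0861, 0.0176]
tool_rot: [3.14, 0.001, 2.041]
ft_force: [-0.1, -0.2, -1.2]
opening: 0.0459
grip_force: 61.9
```

Call:
{"fn": "arm_command", "kwargs": {"motion": "0 0 0 0 0 0; 0 0 0 0 0 0; 0 0 0 0 0 0; 0 0 0 0 0 0; 0 0 0 0 0 0; 0 0 -60 0 0 0; 0 0 -120 0 0 0; 0 0 -180 0 0 0; 0 0 -220 0 0 0; 0 0 -220 0 0 0", "jaw": 0}}

```text
time_s: 21.78
eef_pos: [0.6497, -0.0865, 0.2407]
tool_rot: [3.136, 0.004, 2.041]
ft_force: [-0.0, -0.4, -0.8]
opening: 0.0853
grip_force: 0.0
```

Call:
{"fn": "arm_command", "kwargs": {"motion": "-240 -160 0 0 0 0; -240 -160 0 0 0 0; -240 -160 0 0 0 0; -240 -160 0 0 0 0; -240 -160 0 0 0 0; -240 -160 0 0 0 0; -240 -160 0 0 0 0; -240 -160 0 0 0 0; -240 -160 0 0 0 0; -240 -160 0 0 0 0"}}

```text
time_s: 23.02
eef_pos: [0.6148, -0.3713, 0.2365]
tool_rot: [3.141, 0.0, 2.043]
ft_force: [-0.4, -0.4, -0.1]
opening: 0.0851
grip_force: 0.0
```

```bash
python3 - <<'E'
from h import *
im,d=snap('top','t9');P=cloud('top',d)
for k,(u,v),c in [('red',(339,208),(.4642,-.0923)),('blue',(284,201),(.4865,.0822)),('cap',(338,151),(.6472,-.0878)),('plug',(234,212),(.4512,.237))]:
    p=P[v-24:v+25,u-24:u+25].reshape(-1,3);p=p[(p[:,2]>.03)&(p[:,2]<.06)]
    r=cv2.minAreaRect((p[:,:2]*1000).astype(np.float32));print(k,len(p),np.median(p[:,2]).round(4),np.round(r[0]-1000*np.array(c),1),np.round(r[1],1))
cv2.imwrite('pics/t9c.png',cv2.resize(im[110:270,140:470],None,fx=2.4,fy=2.4))
E
```

```text
red 179 0.0417 [2.2 0.6] [46.1 43.1]
blue 175 0.0426 [-0.5  1.6] [47.  42.8]
cap 186 0.042 [2.4 3.7] [43.7 46.4]
plug 323 0.0454 [-1.1  1.2] [37.5 80.9]
```

View pics/t9c.png

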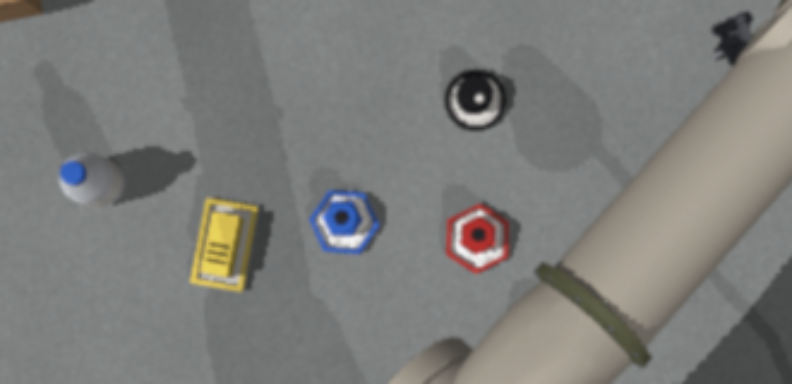

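All four parts sit inside their dishes (crop: plug 222,245; blue 343,220; red 479,236; cap 476,97), at most about 4.5 mm off centre. One quick tilt check before handing in, because the plug reads 2 mm high.

```bash
python3 - <<'E'
from h import *
def tilt(f,u,v):
    P=cloud('top',np.load(f));p=P[v-24:v+25,u-24:u+25].reshape(-1,3);p=p[(p[:,2]>.035)&(p[:,2]<.06)]
    c=p.mean(0);A=np.c_[p[:,:2]-c[:2],np.ones(len(p))];s=np.linalg.lstsq(A,p[:,2],rcond=None)[0];print(f,s.round(3),np.median(p[:,2]).round(4))
tilt('pics/top0.npy',235,149);tilt('pics/t9.npy',234,212)
for k in [(339,208),(284,201),(338,151)]: tilt('pics/t9.npy',*k)
E
```

```text
pics/top0.npy [ 0.001 -0.015  0.04 ] 0.0396
pics/t9.npy [-0.01   0.019  0.045] 0.0455
pics/t9.npy [ 0.039 -0.054  0.042] 0.042
pics/t9.npy [-0.003  0.012  0.042] 0.0428
pics/t9.npy [ 0.035 -0.011  0.042] 0.0425
```

```bash
python3 -c "
from h import *
print(ctrl.finish_job())"
```

```text
the job is handed in; nothing more can be done
None
```

I put all four parts in their own dishes and handed the job in at about 23 s; in the last top view each was upright, on its dish floor and within about 5 mm of centre, and I never went near the bottle or wrench, though I didn't re-measure them; the hand-in gave no verdict.

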